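# Clear the lamp foot and hold its bayonet cap short of the click

## Robot

A 6-joint arm with a two-finger parallel gripper is mounted at the origin on the work surface. World frame = base frame: x ahead of the robot, y to its left, z up, the work surface at z = 0. Lengths are in mm, angles in degrees, forces in N, time in s.
With the tool pointing down it reaches from about 300 to 850 mm from the base axis. Payload 4.2 kg.
Tool frame: the origin (TCP) lies midway between the tips of the shut fingers; the grasp point (between the pads) lies 19 mm behind it (env.grip_depth is the distance from the TCP to the grasp point, in mm); z points along the fingers, y is the line along which they close (so a half turn about z gives the same grasp; the last joint's range is limited). The gripper opens to 91 mm and grips with 3 to 60 N. Pads are 32 mm wide; open, the fingers measure 118 mm over their backs; the gripper's body (76 mm by 178 mm) begins 60 mm behind the grasp point.
Start: joints at [66.463, 18.312, 89.639, -0, 72.044, -1.146], TCP at [219.037, 531.663, 213.976] pointing down, gripper open.
Joint ranges: [-177.97, 177.97], [-48.28, 115.42], [12.27, 149.76], [-77.06, 257.06], [2.81, 150.46], [-146.56, 146.56]. Speed limits (degrees/s): [147.25, 147.25, 180, 180, 180, 180].

## Interface

Orientations are given as [roll, pitch, yaw] about the fixed x, y, z axes, in that order (R = Rz(yaw) Ry(pitch) Rx(roll)).
In Python, from workcell import env, eyes gives the robot as it stands.
- The arm moves only by the tool send_rows, never from a script. Its argument "motion" is a list of rows, each a list of 7 numbers: the shift along the world's x, y, z normalised to -1 to 1, where 1 is 0.5 m, then the turn, a rotation vector about the world's x, y, z normalised to -1 to 1, where 1 is 60 degrees, then the opening, from -1 (shut) to 1 (fully open). A call has 1 to 20 rows; each row is the pose to reach, as a shift and turn from the pose commanded when the call began; what a row does not reach only later rows make up. A row lasts 1/8 s, in which the tool goes at most 62.5 mm and 10.7 degrees, less where a joint would pass 70% of its speed; a pose out of reach is approached as far as the arm can. A call with a number of a shift or a turn outside -1 to 1 is refused whole. A call with a gripper value outside its range is refused whole. The fingers move at their own pace and stop on an object; "squeeze" is the grip in N (left out, the last holds). Time passes only in rows, so rows that repeat a pose let the fingers close. It gives the time, the measured TCP pose, the force, the opening and the grip force at its end, in the units of the state.
- env.state(): the state, without advancing time (a new reading comes with each control period).
- eyes.grab_frame(name): name is "side" or "top" or "wrist"; returns a dict with "pixels" (480x640x3 uint8, red, green, blue), "depth" (480x640 float32, mm along the optical axis (not along the pixel's ray), 0 where there is no reading), "fx", "fy", "cx", "cy" (pixels), "R" (3x3) and "t" (3): a world point X has camera coordinates R X + t; the wrist camera has in their place "T_tool_cam" (4x4, takes a point from camera to tool coordinates, whose origin is the TCP and whose axes are the flange's). Camera axes: x right, y down, z forward; pixel columns grow to the right and rows downward; lengths in mm; the calibration is good to about 2 mm. A picture is of the moment at which its call begins: read the wrist's pose just before it.
- env.job_done(): hands the job in; it is judged then, once.
The state is a dict: "time_s": time; "qpos": joint angles; "qvel": joint speeds; "effort": joint torques, N m; "ee_pos": TCP position; "ee_rot": TCP orientation; "force": force on the tool from outside, world axes, zero at the start; "torque": the same for the moment, N m; "gripper_width": finger opening in mm; "gripper_force": force on a finger pad.
Only numpy, scipy, OpenCV 4.12 (cv2) and the standard library are available. Lean on these libraries where they do the work, as an engineer would, in place of code of your own. Each camera call takes 0.05 s, during which the arm holds its last target. There are 200 camera calls.

## Task

Use the beech scraper block to wipe the three loose slate chips off the slate lamp foot onto the trestle, keeping your fingers off the chips, then stand the block back on the trestle clear of the foot and let go of it. Fit the walnut cap over the spigot until its flange lies flush on the slate, twist it clockwise to about 45 degrees, halfway to the lock click that comes at 90 degrees, without ever letting it click, and finish still gripping the cap there so that I can pencil the mark. Leave the other wares where they stand.

Things in the scene. Friction and masses are not known exactly. Their poses are not given: they have to be found in the camera images.
- foot: Slate lamp foot: dark rectangular slab fixed on the trestle, 150 mm (its x) by 160 mm (its y), 24 mm thick, z up. Origin on the trestle surface straight below the spigot axis; the slab reaches from x = -85 to +65 and y = -80 to +80 mm about it. A steel spigot stands on its top.
- spigot (a point): Point on the spigot axis at the slab's top face (24 mm above the trestle); axes as the foot's. The spigot above it: 27 mm diameter, 23 mm high, tapering to 14 mm over its last 7 mm; one cross pin, 8 mm thick, its axis 12 mm above the slab, sticks out on both sides along the foot's y to 24 mm from the axis.
- click_point (a point): Where the sprung brass click pin (7 mm diameter) pokes 4 mm out of the slab's top, 41 mm from the spigot axis towards the foot's +x. The cap's flange pushes it down with under 1 N. With the cap turned to 90 degrees it springs up into a notch of the flange: the lock click.
- cap: Walnut lamp cap, 0.14 to 0.24 kg, standing on its flange on the trestle. Origin at the centre of the underside, z up. Flange 90 mm diameter, 6 mm thick; barrel 60 mm diameter up to 30 mm height; on top a bar grip, 18 mm wide (cap's x), 52 mm long (cap's y), from 30 to 66 mm height. Two notches in the flange's edge lie along the cap's y.
- cap_grip (a point): Middle of the cap's bar grip, 54 mm above its underside, on its axis. Turning (bar clockwise seen from above): lips pass under the cross pin, with 2 mm vertical play, from about 27 degrees; the click comes at 90; solid stop at about 103; anticlockwise it stops after about 20. Only light friction resists and the cap stays where it is turned.
- cap_bore (a point): Centre of the bore's mouth at the cap's underside: bore 34 mm diameter, 25 mm deep, with two entry slots 15 mm wide along the cap's y, to 26 mm from the axis. The cap goes on with its bar along the cross pin (cap's y along foot's y, either way round; play about 7 degrees and 3 mm) and drops until the flange lies flat on the slab.
- scraper: Beech scraper block standing on the trestle: 60 mm long (its x), 22 mm wide (its y), 62 mm high, 70 g. Origin at the centre of the underside, z up. Pinched across its 22 mm width near the top.
- chip0: Loose flat chip of slate, 24 x 18 x 8 mm, 12 g, lying on the slab in the strip in front of the spigot (foot's x from -70 to -27 mm, y within 60 mm). Origin at the centre of its underside.
- chip1: Loose flat chip of slate, 24 x 18 x 8 mm, 12 g, lying on the slab in the strip in front of the spigot (foot's x from -70 to -27 mm, y within 60 mm). Origin at the centre of its underside.
- chip2: Loose flat chip of slate, 24 x 18 x 8 mm, 12 g, lying on the slab in the strip in front of the spigot (foot's x from -70 to -27 mm, y within 60 mm). Origin at the centre of its underside.
- mug: Bystander, to be left alone: pottery mug, blue glaze, 82 across, 92 high (mm). Origin at the centre of its underside.
- thimble_stand: Bystander, to be left alone: small walnut pedestal with thimbles, 68 across, 86 high (mm). Origin at the centre of its underside.
- brooch: Bystander, to be left alone: round copper brooch lying flat, 40 across, 9 high (mm). Origin at the centre of its underside.
- music_box: Bystander, to be left alone: rosewood box 96 x 136, 62 high (mm). Origin at the centre of its underside.
- tile_stack: Bystander, to be left alone: stack of slate tiles 104 x 106, 28 high (mm). Origin at the centre of its underside.
- brush_pot: Bystander, to be left alone: terracotta pot, 72 across, 85 high, with two brushes to 168 high (mm). Origin at the centre of its underside.
Mind the look-alikes: they are no part of the job. Of the things like the scraper, leave any that is black; of the rest the larger one is meant.

How it is judged:
By the outcome, as a careful person would: the job done as asked, in the order asked, and still so for the second after the job is handed in, while the arm keeps its last pose, push and grip.
It also fails if it takes over 67 s, if anything falls off the work surface, if the arm or the gripper's body presses on something with over 40 N, if the wrist force passes 120 N, or if a joint passes its speed limit or range.

## Working session

There is one attempt and no reset: what is moved stays moved. The work goes in short steps, Python scripts to look and compute and a tool call to move; the robot and the scene stay as the last step left them, time stands still between calls to the robot, and variables do not carry over. Pictures are saved under pics/ and viewed, at most 10 in all, crops included, and the job is handed in when it is done.

Besides the shell and the picture viewer there is one more tool, called as a command line: name --pt "numbers of a row" for each row, then --argument value for the rest. send_rows: Moves the arm, as the interface text tells. Its arguments: {"type":"object","properties":{"motion":{"type":"array"},"squeeze":{"type":"number"}},"required":["motion"]}

```bash
mkdir -p pics; ls; cat > h.py <<'E'
from workcell import env, eyes
import numpy as np, cv2
from scipy.spatial.transform import Rotation as Ro
def cloud(name):
    s=env.state(); f=eyes.grab_frame(name); d=f["depth"]
    v,u=np.mgrid[:480,:640]
    P=np.stack([(u-f["cx"])/f["fx"]*d,(v-f["cy"])/f["fy"]*d,d],-1)
    if "R" in f: X=(P-f["t"])@np.array(f["R"])
    else:
        T=np.array(f["T_tool_cam"]); P=P@T[:3,:3].T+T[:3,3]
        X=P@Ro.from_euler('xyz',s["ee_rot"],degrees=True).as_matrix().T+np.array(s["ee_pos"])
    X[d==0]=np.nan
    return f,X,s
def save(f,n): cv2.imwrite("pics/"+n,f["pixels"][:,:,::-1])
E
python3 - <<'E'
from h import *
f,X,s=cloud("top"); save(f,"top.png"); np.save("top.npy",X); print(s)
f,X,s=cloud("side"); save(f,"side.png"); np.save("side.npy",X)
print(X[240,320],np.array(f["R"]),f["t"])
E
```

```text
pics
{'time_s': 0.0, 'qpos': array([ 6.64632596e+01,  1.83495462e+01,  8.97051763e+01,  5.31836977e-04,
        7.20428255e+01, -1.14683605e+00]), 'qvel': array([ 0.06545258,  0.03234344, -0.12595891, -0.05087663, -0.15746995,
       -0.1082154 ]), 'effort': array([ 6.42352443e-04, -4.12470782e+01, -2.31976497e+01,  7.27433665e-02,
        4.58260160e-02, -1.38695286e-04]), 'ee_pos': array([218.83014214, 531.19879438, 213.14960497]), 'ee_rot': array([-1.79902482e+02, -2.45794289e-03,  1.57609929e+02]), 'force': array([-0.31680029, -0.69350196, -0.52654318]), 'torque': array([-0.0097647 ,  0.01253044,  0.02306105]), 'gripper_force': 0.0, 'gripper_width': 91.13180918167453}
[622.36140608  91.75271103  23.09400088] [[ 0.98356769 -0.18053449 -0.00138017]
 [-0.0929246  -0.49967743 -0.8612128 ]
 [ 0.15478897  0.84718933 -0.50824267]] [-597.46642327  129.73377884 1228.21628888]
```

View pics/top.png

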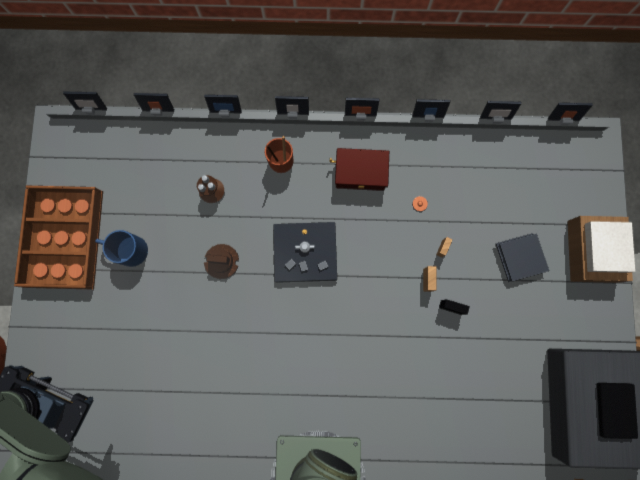

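View pics/side.png

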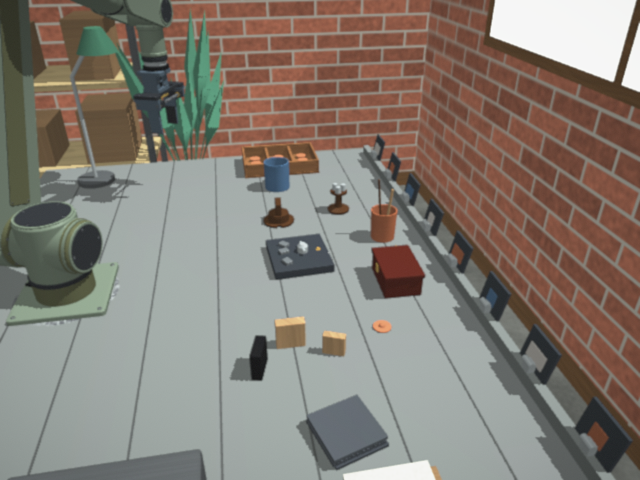

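The top view shows the foot around (305,252) with three chips on its near side at (290,265), (304,267) and (322,266). The cap is at (221,260), the larger beech block at (431,279), the small decoy at (445,246) and the black one at (454,307).

```bash
python3 - <<'E'
from h import *
X=np.load("top.npy"); im=cv2.imread("pics/top.png")
print("table z",np.nanmedian(X[330:350,200:400,2]))
def rect(n,r0,r1,c0,c1,z0,z1):
    x=X[r0:r1,c0:c1].reshape(-1,3); m=(x[:,2]>z0)&(x[:,2]<z1); p=x[m]
    r=cv2.minAreaRect(p[:,:2].astype(np.float32)); print(n,m.sum(),np.round(p.mean(0)),[np.round(a,1) for a in r])
rect("foot",210,295,262,348,15,30)
rect("chips",256,275,280,332,27,40)
rect("spigot",235,256,290,320,36,60)
rect("pin",235,256,290,320,29,60)
rect("scr",255,300,415,440,50,75)
rect("small",230,262,435,460,20,75)
rect("black",290,320,435,475,20,75)
rect("capbar",240,285,200,245,55,75)
rect("capbar",240,285,200,245,4,75)
for c in [(265,290),(267,304),(266,322),(232,305)]: print(c,np.round(X[c]))
E
```

```text
table z -0.17956547362543762
foot 3309 [558.  48.  24.] [array([558.4,  48. ]), array([151. , 160.2]), np.float64(3.3)]
chips 280 [522.  45.  31.] [array([522.6,  44.7]), array([ 46.1, 130.2]), np.float64(1.4)]
spigot 108 [568.  48.  43.] [array([567.8,  49. ]), array([42.7, 25.3]), np.float64(69.5)]
pin 133 [569.  49.  41.] [array([573.5,  48.3]), array([73.2, 38.1]), np.float64(79.3)]
scr 246 [ 494. -269.   61.] [array([ 495.1, -269.2]), array([23.5, 60.7]), np.float64(89.4)]
small 157 [ 577. -306.   43.] [array([ 577.4, -308. ]), array([18.3, 45.7]), np.float64(64.4)]
black 278 [ 426. -326.   57.] [array([ 432.8, -313.8]), array([94.2, 28.7]), np.float64(65.6)]
capbar 161 [529. 264.  65.] [array([529.6, 265. ]), array([53.1, 18.6]), np.float64(86.3)]
capbar 893 [528. 261.  25.] [array([527.6, 261.3]), array([114.6, 114.3]), np.float64(1.4)]
(265, 290) [521.  84.  32.]
(267, 304) [517.  48.  35.]
(266, 322) [521.   2.  31.]
(232, 305) [607.  48.  28.]
```

The foot sits at yaw 3.3° with its spigot at about (568.4, 48.6). The scraper is at (495,-269), long axis along x. I'll move above the scraper.

send_rows --pt "0.28 -0.8 0 0 0 -1 0.2" --pt "0.28 -0.8 0 0 0 -1 0.2" --pt "0.28 -0.8 0 0 0 -1 0.2" --pt "0.28 -0.8 0 0 0 -1 0.2" --pt "0.28 -0.8 0 0 0 -1 0.2" --pt "0.28 -0.8 0 0 0 -1 0.2" --pt "0.28 -0.8 0 0 0 -1 0.2"

```text
time_s: 0.98
ee_pos: [359.1, 129.5, 213.9]
ee_rot: [180.0, 0.0, 97.5]
force: [0.7, 0.6, -1.2]
gripper_width: 54.7
gripper_force: 0.0
```

send_rows --pt "0.27 -0.8 0 0 0 -1 0.2" --pt "0.27 -0.8 0 0 0 -1 0.2" --pt "0.27 -0.8 0 0 0 -1 0.2" --pt "0.27 -0.8 0 0 0 -1 0.2" --pt "0.27 -0.8 0 0 0 -1 0.2" --pt "0.27 -0.8 0 0 0 -1 0.2" --pt "0.27 -0.8 0 0 0 -1 0.2"

```text
time_s: 1.85
ee_pos: [494.3, -270.8, 213.4]
ee_rot: [-180.0, 0.0, 37.5]
force: [0.9, -0.6, 0.5]
gripper_width: 54.6
gripper_force: 0.0
```

send_rows --pt "0 0 -0.08 0 0 -0.637 0.2" --pt "0 0 -0.08 0 0 -0.637 0.2" --pt "0 0 -0.08 0 0 -0.637 0.2" --pt "0 0 -0.08 0 0 -0.637 0.2" --pt "0 0 -0.08 0 0 -0.637 0.2" --pt "0 0 -0.08 0 0 -0.637 0.2"

```text
time_s: 2.6
ee_pos: [493.9, -268.3, 173.8]
ee_rot: [-180.0, 0.0, -0.5]
force: [0.2, 0.6, 0.1]
gripper_width: 54.6
gripper_force: 0.0
```

```bash
python3 - <<'E'
from h import *
f,X,s=cloud("wrist"); save(f,"w1.png"); print(s["time_s"],s["ee_pos"],s["ee_rot"],s["qpos"][5])
m=(abs(X[...,0]-495)<70)&(abs(X[...,1]+269)<60)&(X[...,2]>58)&(X[...,2]<68)
p=X[m]; print(len(p),p.mean(0) if len(p) else 0, cv2.minAreaRect(p[:,:2].astype(np.float32)) if len(p) else 0)
E
```

```text
2.6 [ 493.91383679 -268.25432957  173.77197995] [-1.79994332e+02  2.39393111e-02 -5.21126275e-01] 60.848455338513666
2043 [ 488.21874426 -275.77576208   62.73800716] ((472.8291015625, -279.38970947265625), (111.34496307373047, 40.63865661621094), 21.194486618041992)
```

View pics/w1.png

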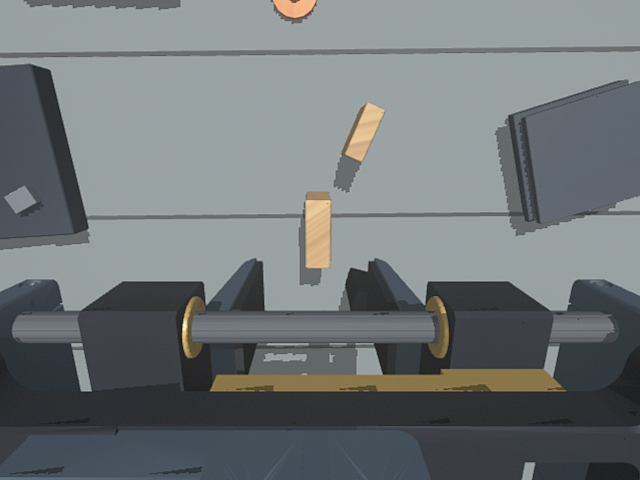

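The wrist view shows the block's top at columns 305-331, rows 200-268, between the fingers. I'll measure only that window.

```bash
python3 - <<'E'
from h import *
f,X,s=cloud("wrist")
x=X[185:275,295:340].reshape(-1,3); p=x[(x[:,2]>57)&(x[:,2]<68)]
print(len(p),p.mean(0),p.min(0),p.max(0),cv2.minAreaRect(p[:,:2].astype(np.float32)))
# foot chips seen from here? no
E
```

```text
1754 [ 497.05688085 -270.65584967   62.78762154] [ 466.01463179 -281.54248238   58.94569532] [ 525.72348272 -259.78951678   65.13432447] ((495.872802734375, -270.6858825683594), (21.70663070678711, 59.688812255859375), 89.91364288330078)
```

send_rows --pt "0.004 -0.005 -0.1 0 0 0 0.2" --pt "0.004 -0.005 -0.2 0 0 0 0.2" --pt "0.004 -0.005 -0.288 0 0 0 0.2" --pt "0.004 -0.005 -0.288 0 0 0 0.2" --pt "0.004 -0.005 -0.288 0 0 0 -0.6" --pt "0.004 -0.005 -0.288 0 0 0 -0.8" --pt "0.004 -0.005 -0.288 0 0 0 -0.8" --pt "0.004 -0.005 -0.288 0 0 0 -0.8" --pt "0.004 -0.005 -0.288 0 0 0 -0.8" --squeeze 30

```text
time_s: 3.82
ee_pos: [496.6, -271.1, 31.0]
ee_rot: [180.0, -0.1, -0.6]
force: [-1.0, 0.7, 6.2]
gripper_width: 21.9
gripper_force: 30.0
```

send_rows --pt "0 0 0.1 0 0 0 -0.8" --pt "0 0 0.2 0 0 0 -0.8" --pt "0.04 0.12 0.2 0 0 0.063 -0.8" --pt "0.04 0.24 0.2 0 0 0.063 -0.8" --pt "0.04 0.36 0.2 0 0 0.063 -0.8" --pt "0.04 0.48 0.2 0 0 0.063 -0.8" --pt "0.04 0.6 0.2 0 0 0.063 -0.8" --pt "0.04 0.7 0.2 0 0 0.063 -0.8" --pt "0.04 0.797 0.2 0 0 0.063 -0.8" --pt "0.04 0.797 0.2 0 0 0.063 -0.8" --pt "0.04 0.797 0.13 0 0 0.063 -0.8" --pt "0.04 0.797 0.08 0 0 0.063 -0.8" --pt "0.04 0.797 0.08 0 0 0.063 -0.8" --squeeze 30

```text
time_s: 5.45
ee_pos: [514.3, 126.3, 68.2]
ee_rot: [179.9, 0.3, 3.1]
force: [-0.6, 0.2, -1.1]
gripper_width: 21.8
gripper_force: 30.0
```

```bash
python3 - <<'E'
from h import *
f,X,s=cloud("side"); cv2.imwrite("pics/s2.png",cv2.resize(f["pixels"][170:310,200:400,::-1],None,fx=4,fy=4)); print(s["ee_pos"],s["force"],s["ee_rot"])
E
```

```text
[514.3218242  126.31993415  68.24343612] [-0.60956333  0.22101271 -1.11428521] [179.92641157   0.29107574   3.12217814]
```

View pics/s2.png

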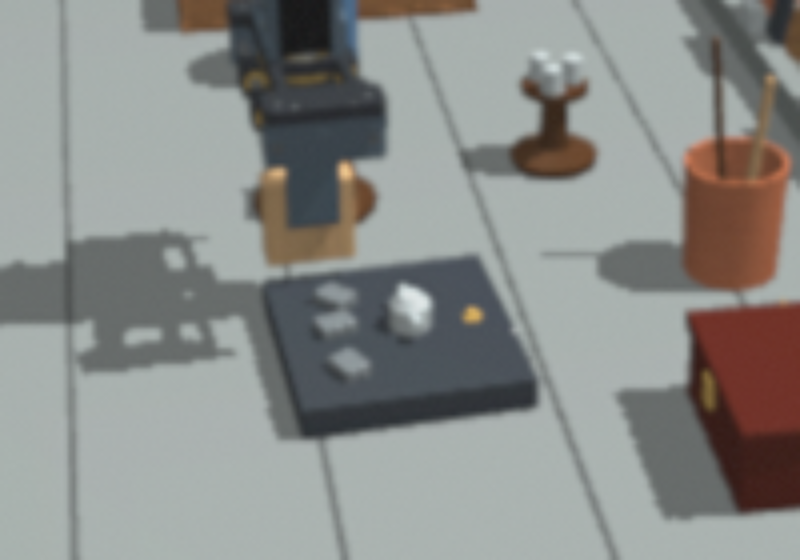

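The block hangs just beyond the +y edge. It spans the strip with all three chips ahead of it, and there is clearance to the spigot. Next: lower it and wipe toward −y.

send_rows --pt "0 0 -0.026 0 0 0 -0.8" --pt "0 0 -0.026 0 0 0 -0.8" --pt "0.001 -0.02 -0.026 0 0 0 -0.8" --pt "0.002 -0.04 -0.026 0 0 0 -0.8" --pt "0.003 -0.06 -0.026 0 0 0 -0.8" --pt "0.005 -0.08 -0.026 0 0 0 -0.8" --pt "0.006 -0.1 -0.026 0 0 0 -0.8" --pt "0.007 -0.12 -0.026 0 0 0 -0.8" --pt "0.008 -0.14 -0.026 0 0 0 -0.8" --pt "0.009 -0.16 -0.026 0 0 0 -0.8" --pt "0.01 -0.18 -0.026 0 0 0 -0.8" --pt "0.012 -0.2 -0.026 0 0 0 -0.8" --squeeze 30

```text
time_s: 7.0
ee_pos: [522.1, 27.0, 57.0]
ee_rot: [180.0, -0.0, 3.2]
force: [-0.5, 0.0, -1.0]
gripper_width: 21.8
gripper_force: 30.0
```

```bash
python3 - <<'E'
from h import *
f,X,s=cloud("side"); cv2.imwrite("pics/s3.png",cv2.resize(f["pixels"][170:310,200:400,::-1],None,fx=4,fy=4)); print(s["ee_pos"],s["force"],s["ee_rot"])
E
```

```text
[522.07513291  26.97763659  56.98657427] [-0.5070513   0.03086239 -1.00997286] [ 1.79993197e+02 -1.69037892e-03  3.16901161e+00]
```

View pics/s3.png

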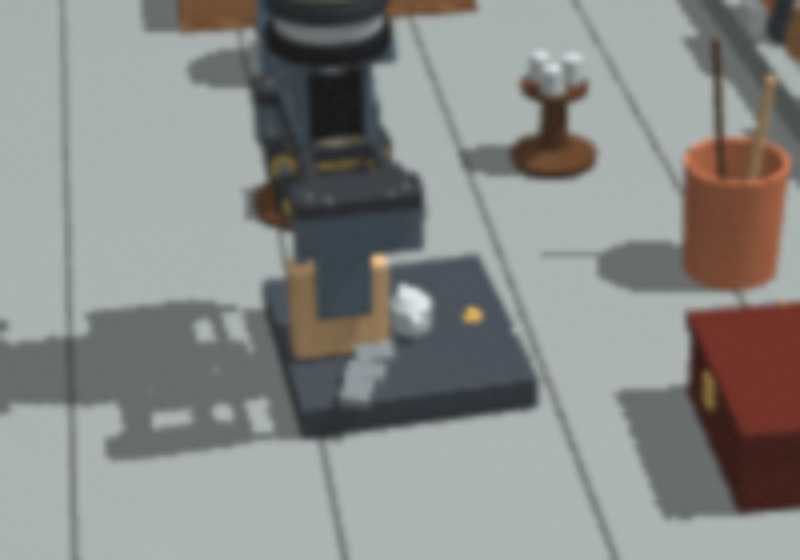

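The three chips are queued ahead of the block, near its spigot-side end. As the block passes the spigot I'll shift it toward +x so none slip around that end.

send_rows --pt "0.001 -0.02 0 0 0 0 -0.8" --pt "0.01 -0.03 0 0 0 0 -0.8" --pt "0.018 -0.04 0 0 0 0 -0.8" --pt "0.027 -0.05 0 0 0 0 -0.8" --pt "0.035 -0.06 0 0 0 0 -0.8" --pt "0.044 -0.07 0 0 0 0 -0.8" --pt "0.045 -0.09 0 0 0 0 -0.8" --pt "0.046 -0.11 0 0 0 0 -0.8" --pt "0.047 -0.13 0 0 0 0 -0.8" --pt "0.048 -0.145 0 0 0 0 -0.8" --pt "0.049 -0.16 0 0 0 0 -0.8" --pt "0.049 -0.16 0 0 0 0 -0.8" --squeeze 30

```text
time_s: 8.55
ee_pos: [546.6, -52.8, 57.0]
ee_rot: [180.0, -0.0, 3.1]
force: [-0.6, 0.5, -1.4]
gripper_width: 22.2
gripper_force: 30.0
```

```bash
python3 - <<'E'
from h import *
f,X,s=cloud("side"); cv2.imwrite("pics/s4.png",cv2.resize(f["pixels"][170:310,200:400,::-1],None,fx=4,fy=4)); print(s["ee_pos"],s["force"],s["ee_rot"])
E
```

```text
[546.58918966 -52.84332549  56.9757508 ] [-0.60665974  0.51880181 -1.35624186] [ 1.79995149e+02 -4.66062064e-03  3.12203370e+00]
```

View pics/s4.png

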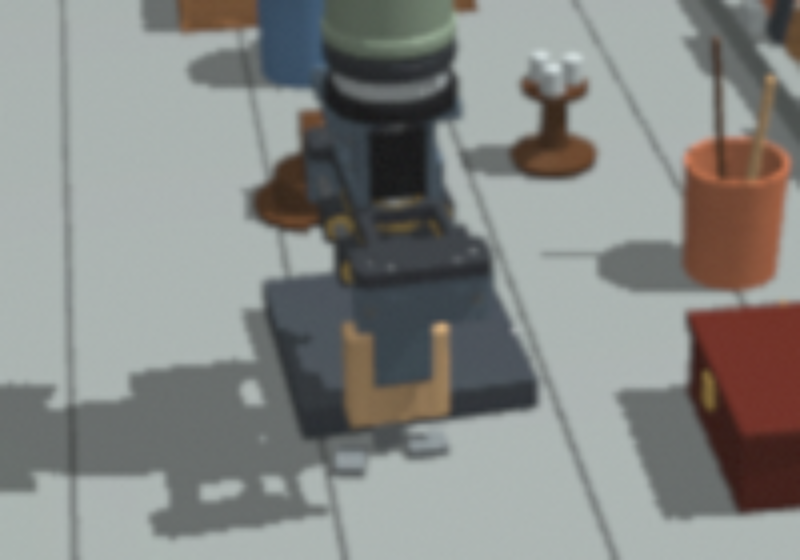

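send_rows --pt "0.001 -0.02 0 0 0 0 -0.8" --pt "0.002 -0.05 0 0 0 0 -0.8" --pt "0.002 -0.05 0.08 0 0 0 -0.8" --pt "0 -0.1 0.12 0 0 0 -0.8" --pt "-0.05 -0.2 0.12 0 0 0 -0.8" --pt "-0.08 -0.3 0.12 0 0 0 -0.8" --pt "-0.101 -0.4 0.08 0 0 0 -0.8" --pt "-0.101 -0.437 0.04 0 0 0 -0.8" --pt "-0.101 -0.437 0 0 0 0 -0.8" --squeeze 30

```text
time_s: 9.72
ee_pos: [495.9, -272.6, 55.9]
ee_rot: [180.0, -0.0, 3.0]
force: [-0.3, 0.1, -0.4]
gripper_width: 22.0
gripper_force: 30.0
```

```bash
python3 - <<'E'
from h import *
f,X,s=cloud("side"); a=cv2.resize(f["pixels"][190:310,230:390,::-1],None,fx=3.75,fy=3.75)
f,X,_=cloud("top"); np.save("top2.npy",X); b=cv2.resize(f["pixels"][205:305,260:360,::-1],(450,450))[:, :]
cv2.imwrite("pics/s5.png",cv2.resize(np.vstack([np.hstack([a[:450],b])]),(800,343))); print(s["ee_pos"],s["force"])
# height map relative: things >27 on foot
d=X[...,:2]-[568.4,48.6]; t=np.radians(3.3); R=np.array([[np.cos(t),-np.sin(t)],[np.sin(t),np.cos(t)]]); q=d@R
m=(q[...,0]>-84)&(q[...,0]<64)&(abs(q[...,1])<79)&(X[...,2]>27.5)
print(np.round(np.c_[q[m],X[m][:,2]])[np.hypot(*q[m].T)>28])
m=(X[...,2]>4)&(X[...,2]<20)&(q[...,1]<-84)&(q[...,1]>-170)&(abs(q[...,0])<120); print(np.round(np.c_[q[m],X[m][:,2]]))
E
```

```text
[ 495.89797083 -272.61256213   55.93339209] [-0.26082214  0.09362669 -0.36782077]
[[ 63. -78.  29.]
 [ 63.   7.  28.]
 [ 60. -70.  28.]
 [ 60. -75.  28.]
 [ 62.  51.  29.]
 [ 59. -16.  28.]
 [ 59. -26.  30.]
 [ 58. -47.  29.]
 [ 59.  51.  28.]
 [ 59.  33.  28.]
 [ 56.  -8.  33.]
 [ 56. -26.  29.]
 [ 55. -60.  28.]
 [ 55. -65.  28.]
 [ 57.  74.  29.]
 [ 56.  59.  30.]
 [ 56.  36.  28.]
 [ 56.  28.  28.]
 [ 55.  -0.  28.]
 [ 54. -21.  29.]
 [ 53. -44.  28.]
 [ 53.  18.  28.]
 [ 51. -34.  29.]
 [ 51. -52.  28.]
 [ 49. -77.  31.]
 [ 50.  -0.  28.]
 [ 49. -11.  28.]
 [ 48. -49.  28.]
 [ 49.  69.  28.]
 [ 49.  54.  29.]
 [ 48.  44.  28.]
 [ 48.  38.  28.]
 [ 48.  31.  29.]
 [ 48.  26.  28.]
 [ 48.  20.  28.]
 [ 47.   2.  28.]
 [ 46.  46.  28.]
 [ 46.  44.  28.]
 [ 45.   5.  28.]
 [ 44. -13.  28.]
 [ 44. -18.  29.]
 [ 43. -31.  28.]
 [ 41. -69.  31.]
 [ 44.  75.  28.]
 [ 44.  69.  30.]
 [ 42.   8.  29.]
 [ 41. -23.  28.]
 [ 41. -26.  29.]
 [ 41.  54.  29.]
 [ 40.  41.  31.]
 [ 40.  38.  30.]
 [ 40.  23.  28.]
 [ 39.  -0.  30.]
 [ 39.  -3.  29.]
 [ 38. -44.  29.]
 [ 39.  59.  28.]
 [ 38.  49
[... 9380 characters left out ...]
   4.]
 [ -80.  -86.    7.]
 [ -81. -109.    4.]
 [ -83. -156.    6.]
 [ -83.  -86.    5.]
 [ -85.  -89.    5.]
 [ -86. -101.    4.]
 [ -86. -109.    5.]
 [ -86. -117.    5.]
 [ -89. -104.    5.]
 [ -92. -142.    6.]
 [ -92. -145.    5.]
 [ -95. -150.    6.]
 [ -96. -163.    5.]
 [ -97. -140.    4.]
 [ -99. -106.    5.]
 [-100. -142.    5.]
 [-102. -124.    5.]
 [-103.  -85.    4.]
 [-106.  -93.    5.]
 [-107. -103.    6.]
 [-107. -113.    5.]
 [-107. -116.    6.]
 [-108. -134.    6.]
 [-109.  -90.    5.]
 [-109.  -98.    4.]
 [-111.  -87.    8.]
 [-115. -139.    7.]
 [-116. -152.    6.]
 [-116.  -87.    5.]
 [-119. -159.    4.]
 [-119.  -90.    8.]
 [-119. -105.    6.]
 [-119. -108.    5.]]
```

View pics/s5.png

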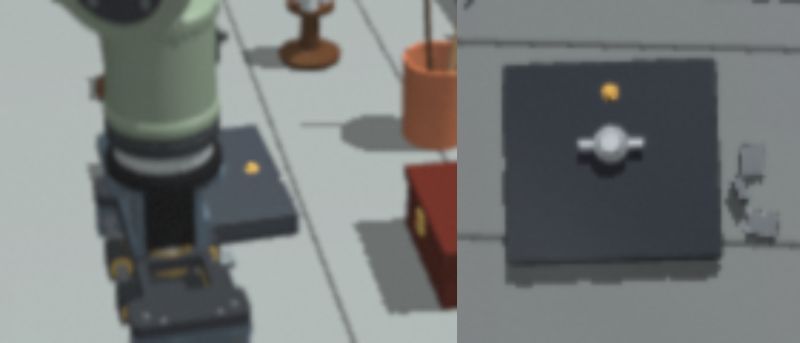

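The slab is clean. Two chips lie flat on the trestle at (750,160) and (762,222), and the third is on edge beside them at (740,185). I'll set the block down and let go.

send_rows --pt "0 0 -0.03 0 0 0 -0.8" --pt "0 0 -0.045 0 0 0 -0.8" --pt "0 0 -0.053 0 0 0 -0.8" --pt "0 0 -0.053 0 0 0 -0.8" --pt "0 0 -0.053 0 0 0 -0.3" --pt "0 0 -0.053 0 0 0 0.2" --pt "0 0 -0.053 0 0 0 0.2" --pt "0 0 -0.053 0 0 0 0.2" --pt "0 0 0.05 0 0 0 0.2" --pt "0 0 0.15 0 0 0 0.2" --pt "0 0 0.24 0 0 0 0.2" --pt "0 0 0.24 0 0 0 0.2"

```text
time_s: 11.32
ee_pos: [498.1, -272.1, 181.1]
ee_rot: [179.7, -0.4, 3.2]
force: [0.3, 1.2, -1.5]
gripper_width: 54.6
gripper_force: 0.0
```

```bash
python3 - <<'E'
from h import *
f,X,s=cloud("wrist")
p=X[100:300,200:440].reshape(-1,3); p=p[(abs(p[:,0]-496)<45)&(abs(p[:,1]+271)<25)&(p[:,2]>55)&(p[:,2]<70)]
print(s["ee_pos"],s["ee_rot"],len(p),p.mean(0),cv2.minAreaRect(p[:,:2].astype(np.float32)))
E
```

```text
[ 498.12833214 -272.071712    181.07166655] [179.7192423   -0.42645756   3.16535869] 1681 [ 496.76079471 -270.61510458   62.6581697 ] ((495.6200256347656, -270.6867370605469), (59.58578872680664, 21.507762908935547), 3.012861490249634)
```

send_rows --pt "0.03 0.6 0.02 0 0 0.833 0.2" --pt "0.03 0.6 0.02 0 0 0.833 0.2" --pt "0.03 0.6 0.02 0 0 0.833 0.2" --pt "0.03 0.6 0.02 0 0 0.833 0.2" --pt "0.03 0.6 0.02 0 0 0.833 0.2" --pt "0.03 0.6 0.02 0 0 0.833 0.2"

```text
time_s: 12.12
ee_pos: [510.0, 32.1, 185.4]
ee_rot: [-179.8, 0.1, 53.4]
force: [-1.0, -1.0, -0.4]
gripper_width: 54.9
gripper_force: 0.0
```

send_rows --pt "0.037 0.472 0 0 0 0.55 0.2" --pt "0.037 0.472 0 0 0 0.55 0.2" --pt "0.037 0.472 0 0 0 0.55 0.2" --pt "0.037 0.472 0 0 0 0.55 0.2" --pt "0.037 0.472 0 0 0 0.55 0.2" --pt "0.037 0.472 0 0 0 0.55 0.2" --pt "0.037 0.472 0 0 0 0.55 0.2"

```text
time_s: 13.0
ee_pos: [529.5, 263.2, 186.6]
ee_rot: [-180.0, 0.1, 86.0]
force: [0.1, -0.6, 0.4]
gripper_width: 54.7
gripper_force: 0.0
```

```bash
python3 - <<'E'
from h import *
f,X,s=cloud("wrist"); save(f,"w2.png")
print(s["ee_pos"],s["ee_rot"],s["qpos"][5])
near=(abs(X[...,0]-529)<60)&(abs(X[...,1]-265)<60)
for z0,z1 in [(63,70),(26,34),(3,10)]:
    m=near&(X[...,2]>z0)&(X[...,2]<z1); p=X[m]; v,u=np.nonzero(m)
    if len(p)>5: print(z0,len(p),p.mean(0),cv2.minAreaRect(p[:,:2].astype(np.float32)),u.min(),u.max(),v.min(),v.max())
E
```

```text
[529.5299942  263.23154016 186.58811652] [-1.79955598e+02  5.83450314e-02  8.60130446e+01] 29.332365970711656
63 1159 [530.75252061 266.27242165  66.5120246 ] ((530.4865112304688, 265.5052795410156), (51.269309997558594, 17.56686782836914), 86.45626068115234) 306 326 202 259
26 1795 [530.93186011 267.52478264  30.75785184] ((531.0969848632812, 266.436767578125), (56.9535026550293, 59.4891471862793), 86.5564193725586) 286 347 192 250
3 2601 [531.24749135 271.89953365   6.82975014] ((534.874267578125, 264.5490417480469), (114.52118682861328, 103.7753677368164), 85.5746841430664) 270 371 162 269
```

View pics/w2.png

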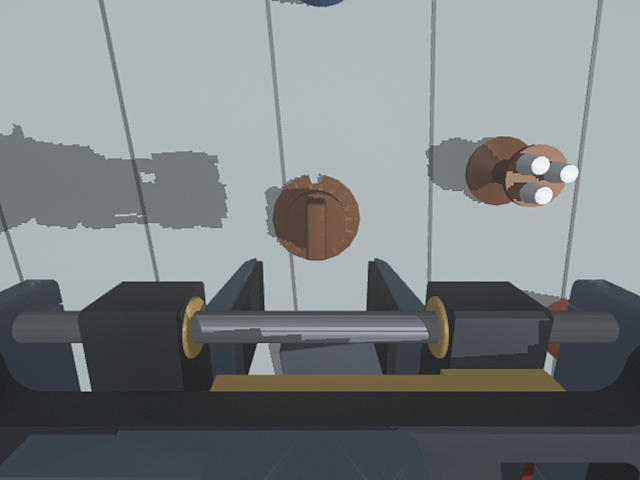

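The cap's bar top is at columns 306-326, rows 202-259, aligned with the tool and centred at (530.5, 265.5). I'll grip it.

send_rows --pt "0.002 0 -0.1 0 0 0.007 0.2" --pt "0.002 0 -0.2 0 0 0.007 0.2" --pt "0.002 0 -0.27 0 0 0.007 0.2" --pt "0.002 0 -0.3 0 0 0.007 0.2" --pt "0.002 0 -0.3 0 0 0.007 0.2" --pt "0.002 0 -0.3 0 0 0.007 -0.5" --pt "0.002 0 -0.3 0 0 0.007 -0.9" --pt "0.002 0 -0.3 0 0 0.007 -0.9" --pt "0.002 0 -0.3 0 0 0.007 -0.9" --pt "0.002 0 -0.3 0 0 0.007 -0.9" --pt "0.002 0 -0.3 0 0 0.007 -0.9" --squeeze 40

```text
time_s: 14.42
ee_pos: [530.6, 265.3, 37.4]
ee_rot: [180.0, -0.0, 86.6]
force: [-1.7, 0.8, 4.8]
gripper_width: 17.8
gripper_force: 40.0
```

send_rows --pt "0 0 0.08 0 0 0 -0.9" --pt "0 0 0.18 0 0 0 -0.9" --pt "0 0 0.18 0 0 0 -0.9" --pt "0.02 -0.1 0.18 0 0 0.03 -0.9" --pt "0.04 -0.2 0.18 0 0 0.06 -0.9" --pt "0.04 -0.2 0.18 0 0 0.06 -0.9" --squeeze 40

```text
time_s: 15.18
ee_pos: [549.8, 161.9, 125.1]
ee_rot: [-179.8, 0.1, 89.9]
force: [0.3, 0.2, -1.0]
gripper_width: 17.7
gripper_force: 40.0
```

```bash
python3 - <<'E'
from h import *
s=env.state(); print(s["ee_pos"],s["ee_rot"],s["force"],s["gripper_width"])
t=np.radians(3.3); R=np.array([[np.cos(t),-np.sin(t)],[np.sin(t),np.cos(t)]])
for n in ["top2",None]:
    X=np.load(n+".npy") if n else cloud("wrist")[1]
    q=X[...,:2]-[568.4,48.6]
    m=(np.hypot(*np.moveaxis(q@R-[-10,0],-1,0))<125)&(X[...,2]>16)&(X[...,2]<32)
    mm=cv2.morphologyEx(m.astype(np.uint8),cv2.MORPH_OPEN,np.ones((3,3)))>0
    p=X[mm][:,:2].astype(np.float32)
    if len(p)>10: print(n,len(p),cv2.minAreaRect(p),p.min(0),p.max(0))
    m=(np.hypot(*np.moveaxis(q,-1,0))<35)&(X[...,2]>42)&(X[...,2]<52); p=X[m]
    if len(p)>10: print("spig",len(p),p.mean(0),p.min(0),p.max(0))
    m=(np.hypot(*np.moveaxis(q,-1,0))<30)&(X[...,2]>33)&(X[...,2]<52); p=X[m]
    if len(p)>10: print("pin",len(p),cv2.minAreaRect(p[:,:2].astype(np.float32)))
E
```

```text
[549.82883989 161.92917155 125.1082615 ] [-1.79810203e+02  1.05262193e-01  8.99394635e+01] [ 0.34017311  0.22326961 -1.02330953] 17.672662059289042
top2 3480 ((559.05712890625, 37.8536262512207), (150.77369689941406, 180.09323120117188), 3.126776933670044) [480.2031   -53.513016] [636.6147  129.68723]
spig 58 [568.02936562  48.39653391  45.74768407] [556.29692297  26.35600514  42.02731257] [579.4422793   71.94725025  50.96619314]
pin 116 ((568.3445434570312, 48.98161697387695), (42.70268249511719, 25.36867904663086), 67.84159088134766)
None 495 ((581.422119140625, 81.58123016357422), (136.92974853515625, 27.79791259765625), 45.089866638183594) [530.12646   35.301613] [628.8087  132.04497]
spig 114 [563.19640875  55.06679732  44.8137258 ] [557.05986574  49.41876209  42.00117772] [567.8604489   61.90352014  49.32063013]
pin 183 ((564.5979614257812, 58.116783142089844), (25.340457916259766, 10.117738723754883), 61.23159408569336)
```

send_rows --pt "0.01 -0.08 0 0 0 0.055 -0.9" --pt "0.025 -0.16 0 0 0 0.055 -0.9" --pt "0.036 -0.233 0 0 0 0.055 -0.9" --pt "0.036 -0.233 -0.03 0 0 0.055 -0.9" --pt "0.036 -0.233 -0.06 0 0 0.055 -0.9" --pt "0.036 -0.233 -0.076 0 0 0.055 -0.9" --pt "0.036 -0.233 -0.076 0 0 0.055 -0.9" --pt "0.036 -0.233 -0.076 0 0 0.055 -0.9"

```text
time_s: 16.23
ee_pos: [568.8, 49.3, 89.2]
ee_rot: [180.0, -0.0, 93.5]
force: [0.7, -0.4, -1.1]
gripper_width: 17.8
gripper_force: 40.0
```

send_rows --pt "0 0 -0.01 0 0 0 -0.9" --pt "0 0 -0.02 0 0 0 -0.9" --pt "0 0 -0.026 0 0 0 -0.9" --pt "0 0 -0.026 0 0 0 -0.9"

```text
time_s: 16.73
ee_pos: [568.3, 48.6, 75.6]
ee_rot: [-180.0, 0.0, 93.5]
force: [-0.1, -0.1, -1.7]
gripper_width: 17.8
gripper_force: 40.0
```

send_rows --pt "0 0 -0.008 0 0 0 -0.9" --pt "0 0 -0.016 0 0 0 -0.9" --pt "0 0 -0.022 0 0 0 -0.9" --pt "0 0 -0.027 0 0 0 -0.9" --pt "0 0 -0.029 0 0 0 -0.9" --pt "0 0 -0.029 0 0 0 -0.9"

```text
time_s: 17.48
ee_pos: [568.5, 48.7, 61.6]
ee_rot: [180.0, 0.0, 93.5]
force: [0.3, 0.2, -0.7]
gripper_width: 17.8
gripper_force: 40.0
```

send_rows --pt "0 0 -0.001 0 0 0 -0.9" --pt "0 0 -0.002 0 0 0 -0.9" --pt "0 0 -0.002 0 0 0 -0.9"

```text
time_s: 17.85
ee_pos: [568.6, 48.7, 61.4]
ee_rot: [180.0, -0.0, 93.5]
force: [-1.5, -0.7, 5.0]
gripper_width: 17.7
gripper_force: 40.0
```

The cap is seated flush, with contact at the expected height. Now I'll twist it clockwise to about 45°.

send_rows --pt "0 0 0 0 0 -0.08 -0.9" --pt "0 0 0 0 0 -0.16 -0.9" --pt "0 0 0 0 0 -0.24 -0.9" --pt "0 0 0 0 0 -0.32 -0.9" --pt "0 0 0 0 0 -0.4 -0.9" --pt "0 0 0 0 0 -0.48 -0.9" --pt "0 0 0 0 0 -0.56 -0.9" --pt "0 0 0 0 0 -0.64 -0.9" --pt "0 0 0 0 0 -0.7 -0.9" --pt "0 0 0 0 0 -0.753 -0.9" --pt "0 0 0 0 0 -0.753 -0.9" --pt "0 0 0 0 0 -0.753 -0.9"

```text
time_s: 19.35
ee_pos: [569.0, 48.6, 61.4]
ee_rot: [179.9, -0.0, 48.3]
force: [-1.6, -0.1, 6.0]
gripper_width: 17.7
gripper_force: 40.0
```

```bash
python3 - <<'E'
from h import *
f,X,s=cloud("side"); cv2.imwrite("pics/s6.png",cv2.resize(f["pixels"][170:310,200:400,::-1],None,fx=4,fy=4)); print(s["ee_pos"],s["ee_rot"],s["force"],s["torque"],s["time_s"])
E
```

```text
[568.97477105  48.59555913  61.41359712] [ 1.79941396e+02 -4.78856403e-02  4.82867752e+01] [-1.6133725  -0.0785547   6.00260179] [-0.16652018  0.49063633 -0.05853556] 19.35
```

View pics/s6.png

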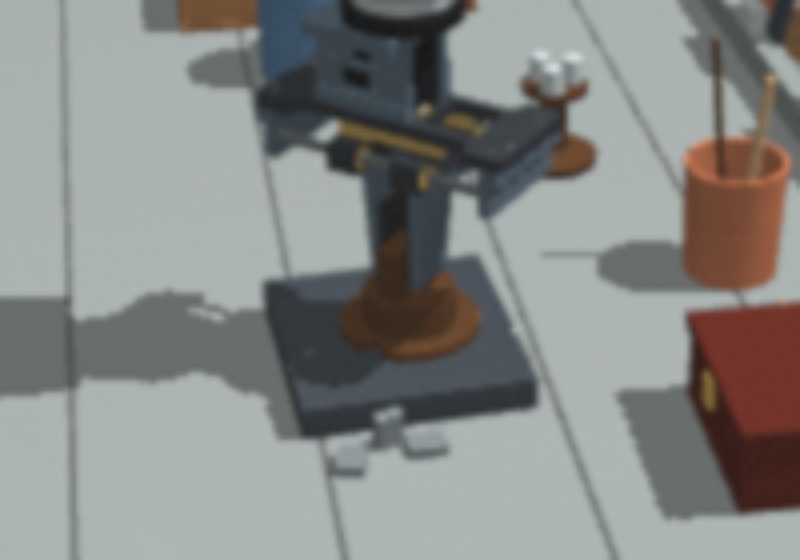

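The cap is flush on the slate at 45°, still gripped. All three chips are on the trestle beyond the slab edge, at (350,460), (388,428) and (428,442), and clear of it. Handing in.

```bash
python3 -c "
from workcell import env
print(env.job_done())"
```

```text
the job is handed in; nothing more can be done
None
```

The job is handed in: chips wiped onto the trestle, scraper block standing clear and released, and the cap flush on the slate, turned clockwise to about 45° short of the click and still gripped for your pencil mark.

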